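Shut down the detergent dosing unit

TASK

The detergent dosing unit on the drainboard is to be shut down for the night. Turn the knob inside it fully anticlockwise (seen from above) to its end stop, then fold the steel cover down about its hinge until it lies shut on the housing. Leave the upside-down glass and the upside-down cup behind the unit standing where they are.

Things in the scene. Friction and masses are not known exactly. Their poses are not given: they have to be found in the camera images.
- dosing_unit: grey plastic housing like a shallow open tray, 150 mm (x) by 180 mm (y), rim 88 mm high, walls 6 mm thick, fixed to the drainboard. Origin: centre of its underside; its x axis points from the front (nearest the robot) to the hinge side, z up. Its control plate lies 35 mm above the origin, inside the walls
- dose_knob (a joint): angle of the black knob on the control plate, rad: 0 at the anticlockwise end stop, growing clockwise seen from above. Range 0 to 1.9. At angle 0 the knob's upright bar lies along the housing's x axis, with its white line pointing to the front; at angle q the bar is turned clockwise by q from that. Starts between 0.6 and 1.3
- dose_knob_grip (a point): grip point on the knob's axis, 72 mm above the housing's underside, 15 mm in front of the housing's centre. The knob's bar is 42 mm long, 14 mm thick, 32 mm high; its top is 7 mm above this point, the disc under it (44 mm diameter) is 23 mm below this point
- cover (a joint): angle of the steel cover, rad: 0 = shut flat on the housing, 1.57 = standing straight up, range 0 to 1.9. Its hinge is stiff: the cover stays at whatever angle it is left (about 0.33 N m to move it, plus its weight of 0.3 kg). Starts between 1.5 and 1.8
- cover_hinge (a point): middle of the cover's hinge line, 89 mm above the housing's underside, 73 mm behind its centre; the line runs along the housing's y. The point turns with the cover: -x runs along the cover to its free edge, z is normal to its outer face (up when shut). The cover is a plate 150 mm long, 180 mm wide, outer face 5 mm above the hinge line when shut, with a 12 mm down-turned front edge
- cover_edge (a point): tip of the lifting tab in the middle of the cover's free edge, 174 mm from the hinge; the tab is 60 mm wide, 22 mm long and 5 mm thick, in the plane of the cover
- glass: tumbler standing upside down behind the unit to the right, 70 mm diameter, 90 mm high; origin at the centre of its underside. Bystander
- cup: white espresso cup standing upside down behind the unit, 64 by 93 mm, 51 mm high; origin at the centre of its underside. Bystander

How it is judged:
By the outcome, as a careful person would: the job done as asked, in the order asked, and still so for the second after the job is handed in, with the robot touching nothing.
It also fails if it takes over 50 s, if anything falls off the work surface, if the arm or the gripper's body presses on something with over 40 N, if the wrist force passes 120 N, or if a joint passes its speed limit or range.

ROBOT

A 6-joint arm with a two-finger parallel gripper is mounted at the origin on a cart in front of the work surface, level with it; the furniture and walls round the work are solid. World frame = base frame: x ahead of the robot, y to its left, z up, the work surface at z = 0. Lengths are in m, angles in degrees, forces in N, time in s.
With the tool pointing down it reaches from about 0.25 to 0.725 m from the base axis. Payload 9.7 kg.
Tool frame: the origin (TCP) lies midway between the tips of the shut fingers; the grasp point (between the pads) lies 19 mm behind it; z points along the fingers, y is the line along which they close (so a half turn about z gives the same grasp; the last joint's range is limited). The gripper opens to 85 mm and grips with 20 to 120 N. Pads are 22 mm wide; open, the fingers measure 114 mm over their backs; the gripper's body (76 mm by 85 mm) begins 54 mm behind the grasp point. The pads swing forward as they close: fully open they stand 13 mm farther back than shut.
Start: joints at [-69.156, 4.979, 10.078, 95.1, 0, 90], TCP at [0.196, -0.514, 0.231] pointing down, gripper open.
Joint ranges: [-179.16, 179.16], [-48.56, 103.87], [-65.8, 70.77], [-126.05, 130.52], [-82.76, 87.17], [-180, 180]. Speed limits (degrees/s): [127.2, 127.2, 147.25, 180, 180, 180].

INTERFACE

Orientations are given as [roll, pitch, yaw] about the fixed x, y, z axes, in that order (R = Rz(yaw) Ry(pitch) Rx(roll)).
In Python, from workcell import readout, imaging, bot, spotter gives the robot as it stands.
- The arm moves only by the shell command python3 -m jog 'ROWS' [FORCE]. ROWS is JSON, a list of rows, each an object with "rotation": the turn, a rotation vector about the world's x, y, z in degrees, a list of three; "translation": the shift along the world's x, y, z in mm, a list of three; "grip": the finger opening in mm, from 0 to 85.4. In form: [{"rotation": [wx, wy, wz], "translation": [dx, dy, dz], "grip": grip}, ...]. A call has 1 to 20 rows; each row is the pose to reach, as a shift and turn from the pose commanded when the call began; what a row does not reach only later rows make up. A row lasts 1/10 s, in which the tool goes at most 50 mm and 8.59 degrees, less where a joint would pass 70% of its speed; a pose out of reach is approached as far as the arm can. A call with a gripper value outside its range is refused whole. The fingers move at their own pace and stop on an object; FORCE is the grip in N (left out, the last holds). Time passes only in rows, so rows that repeat a pose let the fingers close. It gives the time, the measured TCP pose, the force, the opening and the grip force at its end, in the units of the state.
- readout.get_obs(): the state, without advancing time (a new reading comes with each control period).
- imaging.camera(name): name is "side" or "top" or "wrist"; returns (picture, depth): 400x640x3 uint8, red, green, blue; 400x640 float32, m along the optical axis (not along the pixel's ray), 0 where there is no reading.
- imaging.camera_info(name): a dict with "vertical_fov" (degrees; the focal length in pixels is half the picture's height over the tangent of half this angle, whatever the lens; pixels are square), "cx", "cy" (the principal point, pixels), "k1" (the pictures are not rectified: a ray, as slopes to the right and down, at radius r is drawn at 1 + k1 r^2 times it, then the intrinsics apply), "extrinsics" (4x4, takes a point from camera to world coordinates); the wrist camera has in their place "tool_from_camera" (4x4, takes a point from camera to tool coordinates, whose origin is the TCP and whose axes are the flange's). Camera axes: x right, y down, z forward; pixel columns grow to the right and rows downward; lengths in m; the calibration is good to about 2 mm. A picture is of the moment at which its call begins: read the wrist's pose just before it. camera_info takes no time and is no camera call.
- bot.job_done(): hands the job in; it is judged then, once.
Trained networks look in the newest picture that a camera, given by its name, has taken for a name from the list of things; names that differ only in an ending like _2 or _b are one class to them, and where a whole thing is asked for, a point or a joint stands for the part that bears it (a point fixed in the world has none). Each returns a list of dicts, best first, with "confidence" (0 to 1); they miss things now and then, are a little off and sometimes report something else, mostly with a low value. They report only what shows in the picture. A call takes as long as a camera call.
- spotter.spot_in(camera, target): "box" ([centre column, centre row, width, height] in pixels, round what is visible of it).
- spotter.mark_of(camera, target): "uv" ([column, row] in pixels: a listed point, or the origin of a listed thing).
The state is a dict: "time": time; "q": joint angles; "qd": joint speeds; "joint_efforts": joint torques, N m; "ee_pos": TCP position; "tcp_rot": TCP orientation; "wrist_force": force on the tool from outside, world axes, zero at the start; "torque": the same for the moment, N m; "opening": finger opening in m; "grasp_force": force on a finger pad.
Only numpy, scipy, OpenCV 4.12 (cv2) and the standard library are available. Lean on these libraries where they do the work, as an engineer would, in place of code of your own. Each camera call takes 0.05 s, during which the arm holds its last target. There are 200 camera calls.

## Working session

There is one attempt and no reset: what is moved stays moved. The work goes in short steps, Python scripts to look and compute and a shell command to move; the robot and the scene stay as the last step left them, time stands still between calls to the robot, and variables do not carry over. Pictures are saved under pics/ and viewed, at most 10 in all, crops included, and the job is handed in when it is done.

```bash
mkdir -p pics; cat > h.py <<'E'
import numpy as np, cv2
from workcell import readout, imaging, bot, spotter
from scipy.spatial.transform import Rotation as R
def cam(n):
    i=imaging.camera_info(n); f=200/np.tan(np.radians(i["vertical_fov"])/2)
    return i,f
def T_of(n,obs=None):
    i,_=cam(n)
    if n!="wrist": return np.array(i["extrinsics"])
    o=obs or readout.get_obs(); T=np.eye(4); T[:3,3]=o["ee_pos"]; T[:3,:3]=R.from_euler('xyz',o["tcp_rot"],degrees=True).as_matrix()
    return T@np.array(i["tool_from_camera"])
def slopes(n,uv):
    i,f=cam(n); K=np.array([[f,0,i["cx"]],[0,f,i["cy"]],[0,0,1]])
    return cv2.undistortPoints(np.array(uv,float).reshape(-1,1,2),K,np.array([i["k1"],0,0,0,0.]))[:,0]
def ray(n,uv,T):
    s=slopes(n,[uv])[0]; d=T[:3,:3]@[s[0],s[1],1]; return T[:3,3],d/np.linalg.norm(d)
def pt(n,uv,z,T):
    s=slopes(n,[uv])[0]; return T[:3,:3]@(np.array([s[0],s[1],1])*z)+T[:3,3]
def proj(n,P,T):
    i,f=cam(n); p=np.linalg.inv(T)@np.append(P,1); s=p[:2]/p[2]; s=s*(1+i["k1"]*(s@s)); return s*f+[i["cx"],i["cy"]]
def tri(rays):
    A=sum(np.eye(3)-np.outer(d,d) for o,d in rays); b=sum((np.eye(3)-np.outer(d,d))@o for o,d in rays)
    return np.linalg.solve(A,b)
def save(name,pic): cv2.imwrite(f"pics/{name}.png",pic[:,:,::-1])
E
python3 - <<'E'
from h import *
np.set_printoptions(precision=4,suppress=True)
o=readout.get_obs(); print(o)
ims=[]
rs={}
for n in ("side","top"):
    p,d=imaging.camera(n); save(n,p); T=T_of(n); print(n,T[:3,3],imaging.camera_info(n)); np.save(n+"_d.npy",d)
    for t in ("dosing_unit","dose_knob_grip","cover_hinge","cover_edge","glass","cup"):
        m=spotter.mark_of(n,t)[:2]
        for k in m:
            u=k["uv"]; z=d[int(np.clip(round(u[1]),0,399)),int(np.clip(round(u[0]),0,639))]
            print(t,np.round(u,1),round(k["confidence"],2),pt(n,u,z,T))
        if m: rs.setdefault(t,[]).append(ray(n,m[0]["uv"],T))
for t,r in rs.items():
    if len(r)>1: print("TRI",t,tri(r))
E
```

```text
{'time': 0.0, 'q': array([-69.1584,   5.0081,  10.0359,  95.0986,   0.0017,  90.0004]), 'qd': array([ 0.0027, -0.036 , -0.0922,  0.0174, -0.0957,  0.0156]), 'joint_efforts': array([  0.0007, -52.0386,  46.4807,   0.0163,   0.0002,  -0.    ]), 'ee_pos': array([ 0.1956, -0.5138,  0.2306]), 'tcp_rot': array([-179.9292,   -0.0017,   20.8412]), 'wrist_force': array([-0.3661, -0.5715, -0.7379]), 'torque': array([ 0.0273, -0.014 , -0.0539]), 'grasp_force': 0.0, 'opening': 0.08527698707202322}
side [0.3554 1.0632 0.5748] {'vertical_fov': 48.52089641627048, 'cx': 317.9465167001132, 'cy': 193.39601408177148, 'k1': 0.028432965660041595, 'extrinsics': array([[-0.9789, -0.1128,  0.1706,  0.3554],
       [-0.2045,  0.5437, -0.814 ,  1.0632],
       [-0.001 , -0.8316, -0.5553,  0.5748],
       [ 0.    ,  0.    ,  0.    ,  1.    ]])}
dosing_unit [352.3 233.8] 0.98 [0.4217 0.4512 0.0799]
dose_knob_grip [357.6 206.1] 0.93 [0.4237 0.3646 0.0794]
cover_hinge [314.6 204. ] 0.64 [0.4836 0.4783 0.154 ]
cover_edge [289.5 123.8] 0.72 [0.5407 0.409  0.2611]
glass [260.6 184.9] 0.69 [0.6663 0.2339 0.0144]
cup 
[... 218 characters left out ...]
927,  0.1193,  0.4186],
       [-0.9997,  0.0174, -0.0154,  0.2973],
       [ 0.0132, -0.1196, -0.9927,  0.9329],
       [ 0.    ,  0.    ,  0.    ,  1.    ]])}
dosing_unit [294.3 245.8] 0.69 [0.4358 0.348  0.0773]
dose_knob_grip [291.  250.9] 0.56 [0.4258 0.3547 0.0787]
cover_hinge [271.2 212.3] 0.68 [0.5024 0.3921 0.0933]
cover_edge [289.1 253.4] 0.25 [0.4209 0.3583 0.081 ]
glass [361.2 141. ] 0.92 [0.6455 0.209  0.0895]
cup [285.1 132.6] 0.65 [0.6768 0.3668 0.051 ]
TRI dosing_unit [ 0.4349  0.3524 -0.0001]
TRI dose_knob_grip [0.4253 0.355  0.0726]
TRI cover_hinge [0.5025 0.3923 0.0921]
TRI cover_edge [0.4845 0.364  0.2465]
TRI glass [ 0.6757  0.1993 -0.0094]
TRI cup [0.6885 0.37   0.0056]
```

View pics/top.png

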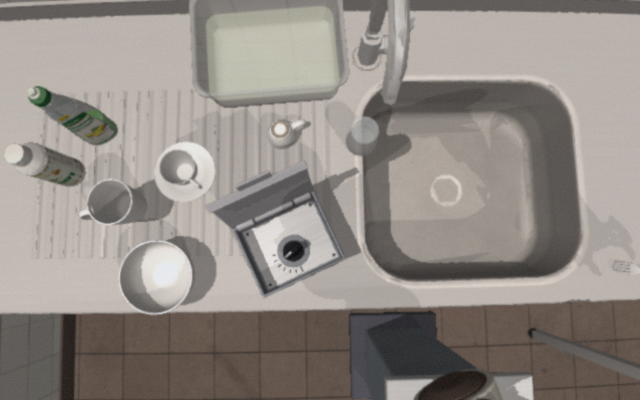

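View pics/side.png

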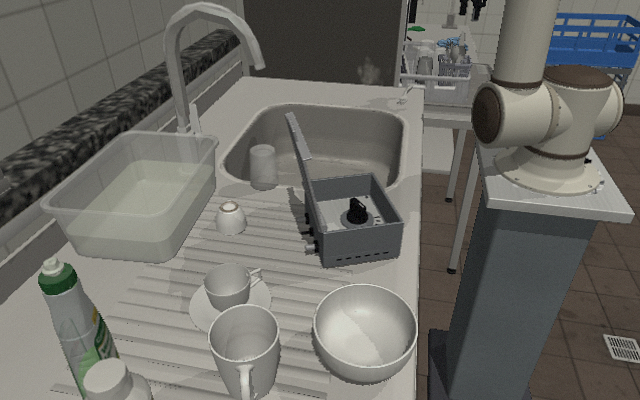

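The top view shows the unit at about (293,245), turned about 25°. The knob is at (293,251), and the cover leans back with its tab near (268,180). The side view shows the cover's free edge at (290,115) and the knob at (357,208). Next I fit yaw, cover plane and bar direction from depth.

```bash
python3 - <<'E'
from h import *
np.set_printoptions(precision=4,suppress=True)
def cloud(n):
    d=np.load(n+"_d.npy"); v,u=np.mgrid[:400,:640]; s=slopes(n,np.stack([u.ravel(),v.ravel()],1)); z=d.ravel()
    T=T_of(n); P=np.c_[s*z[:,None],z]@T[:3,:3].T+T[:3,3]; return P[z>0]
for n in("top","side"):
    P=cloud(n); g=np.array([.4253,.355])
    near=np.linalg.norm(P[:,:2]-g,axis=1)<.16
    rim=P[near&(P[:,2]>.083)&(P[:,2]<.094)]
    r=cv2.minAreaRect((rim[:,:2]*1000).astype(np.float32)); print(n,"rim",len(rim),r)
    b=P[(np.linalg.norm(P[:,:2]-g,axis=1)<.03)&(P[:,2]>.066)&(P[:,2]<.088)]
    c=b.mean(0); w,V=np.linalg.eigh(np.cov(b[:,:2].T)); print("bar",len(b),c,np.sqrt(w),np.degrees(np.arctan2(V[1,1],V[0,1]))%180,b[:,2].max())
    C=P[(np.linalg.norm(P[:,:2]-[.51,.39],axis=1)<.16)&(P[:,2]>.11)&(P[:,2]<.32)]
    # ransac plane
    rng=np.random.default_rng(0);best=None
    for k in range(300):
        a=C[rng.choice(len(C),3)]; nn=np.cross(a[1]-a[0],a[2]-a[0]); nn/=np.linalg.norm(nn)+1e-12
        m=abs((C-a[0])@nn)<.003
        if best is None or m.sum()>best.sum(): best=m
    Q=C[best]; c=Q.mean(0); nn=np.linalg.svd(Q-c,full_matrices=False)[2][2]; nn*=-np.sign(nn[0])
    print("cover",len(Q),c,"n",nn,"yaw",np.degrees(np.arctan2(-nn[1],-nn[0])),"elev",np.degrees(np.arcsin(nn[2])),"zmax",Q[:,2].max(), Q[Q[:,2].argmax()], Q.min(0),Q.max(0))
i=imaging.camera_info("wrist"); print(i)
E
```

```text
top rim 921 ((440.5244445800781, 359.4066162109375), (150.18704223632812, 180.68775939941406), 24.277196884155273)
bar 149 [0.4264 0.3532 0.0782] [0.0041 0.0119] 131.90952729937553 0.08249822408992791
cover 2594 [0.5245 0.3976 0.1813] n [-0.8937 -0.4006  0.2022] yaw 24.142909694173262 elev 11.663034980216484 zmax 0.26160508649036507 [0.5397 0.4084 0.2616] [0.4769 0.3102 0.1102] [0.5746 0.4845 0.2616]
side rim 929 ((442.2444152832031, 361.5024108886719), (158.2474822998047, 183.50064086914062), 24.179349899291992)
bar 178 [0.4254 0.3589 0.0759] [0.004  0.0129] 134.94329289223077 0.08312134920829356
cover 655 [0.5139 0.4357 0.1957] n [-0.8885 -0.4162  0.1934] yaw 25.100415195764818 elev 11.154084265885253 zmax 0.2615460648226963 [0.5388 0.4064 0.2615] [0.4753 0.3165 0.1105] [0.5719 0.4858 0.2615]
{'vertical_fov': 65.90149811539322, 'cx': 321.35620480313645, 'cy': 197.31702301558317, 'k1': -0.051845307525783806, 'tool_from_camera': array([[-0.0013, -0.9463, -0.3233,  0.0839],
       [ 1.    , -0.0013, -0.0002,  0.0001],
       [-0.0003, -0.3233,  0.9463, -0.1422],
       [ 0.    ,  0.    ,  0.    ,  1.    ]])}
```

```bash
python3 -m jog '[{"rotation":[0,0,8],"translation":[12,46,0],"grip":40},{"rotation":[0,0,16],"translation":[24,92,0],"grip":40},{"rotation":[0,0,24],"translation":[37,138,0],"grip":40},{"rotation":[0,0,32],"translation":[49,184,0],"grip":40},{"rotation":[0,0,40],"translation":[61,230,0],"grip":40},{"rotation":[0,0,48],"translation":[73,276,0],"grip":40},{"rotation":[0,0,56],"translation":[86,322,0],"grip":40},{"rotation":[0,0,64],"translation":[98,368,0],"grip":40},{"rotation":[0,0,72],"translation":[110,414,0],"grip":40},{"rotation":[0,0,80],"translation":[122,460,0],"grip":40},{"rotation":[0,0,88],"translation":[135,506,0],"grip":40},{"rotation":[0,0,96],"translation":[147,552,0],"grip":40},{"rotation":[0,0,104],"translation":[159,598,0],"grip":40},{"rotation":[0,0,112],"translation":[171,644,0],"grip":40},{"rotation":[0,0,112],"translation":[184,690,-10],"grip":40},{"rotation":[0,0,112],"translation":[196,736,-20],"grip":40},{"rotation":[0,0,112],"translation":[208,782,-30],"grip":40},{"rotation":[0,0,112],"translation":[220,828,-40],"grip":40},{"rotation":[0,0,112],"translation":[231,868,-51],"grip":40},{"rotation":[0,0,112],"translation":[231,868,-51],"grip":40}]' 40
python3 - <<'E'
from h import *
np.set_printoptions(precision=4,suppress=True)
o=readout.get_obs(); print(o["q"],o["ee_pos"],o["tcp_rot"])
T=T_of("wrist",o); p,d=imaging.camera("wrist"); save("w1",p); np.save("w1_d.npy",d); print(T[:3,3])
for t in("dose_knob_grip",):
    for k in spotter.mark_of("wrist",t)[:2]:
        u=k["uv"]; print(t,u,k["confidence"],pt("wrist",u,d[int(u[1]),int(u[0])],T))
        r=ray("wrist",u,T); print(r, tri([r,ray("top",[291,250.9],T_of("top")),ray("side",[357.6,206.1],T_of("side"))]))
v,u=np.mgrid[:400,:640]; s=slopes("wrist",np.stack([u.ravel(),v.ravel()],1)); z=d.ravel()
P=(np.c_[s*z[:,None],z]@T[:3,:3].T+T[:3,3])[z>0]; g=np.array([.427,.354])
b=P[(np.linalg.norm(P[:,:2]-g,axis=1)<.03)&(P[:,2]>.07)&(P[:,2]<.09)]
print("bar",len(b),np.median(b,0),cv2.minAreaRect((b[:,:2]*1000).astype(np.float32)))
w,V=np.linalg.eigh(np.cov(b[:,:2].T)); print(np.sqrt(w),np.degrees(np.arctan2(V[1,1],V[0,1]))%180)
E
```

```text
time: 2.7
ee_pos: [0.4265, 0.3574, 0.1767]
tcp_rot: [-179.8, -0.0, 133.0]
wrist_force: [0.4, -1.2, -1.2]
opening: 0.04
grasp_force: 0.0
[39.9485  5.2991  4.3708 89.2936  0.0309 86.9211] [0.4265 0.3574 0.1767] [-179.78     -0.0428  133.0272]
[0.3709 0.4187 0.319 ]
dose_knob_grip [320.1, 204.9] 0.68 [0.4296 0.3525 0.0786]
(array([0.3709, 0.4187, 0.319 ]), array([ 0.2294, -0.2584, -0.9384])) [0.427  0.3537 0.0738]
bar 784 [0.4266 0.3542 0.0783] ((427.92034912109375, 352.5540466308594), (13.777995109558105, 41.11063766479492), 40.94574737548828)
[0.0039 0.0121] 131.73383625695647
```

View pics/w1.png

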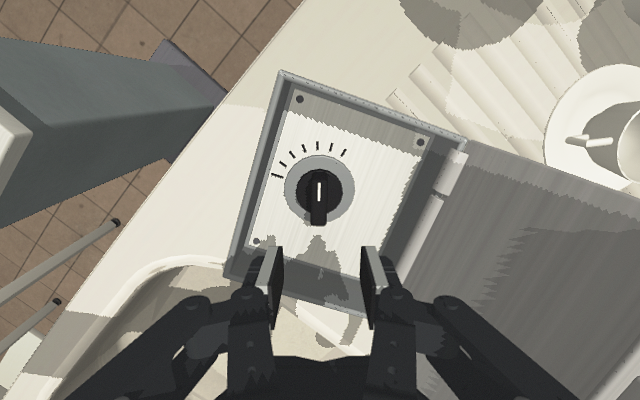

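The wrist view shows the bar centred at (319,197), lined up with the finger gap (265–375) and with its white line pointing image-up. That gives q ≈ 72°. Before descending I check that the arm has settled.

```bash
python3 -m jog '[{"rotation":[0,0,-1],"translation":[0,0,0],"grip":40},{"rotation":[0,0,-1],"translation":[0,0,0],"grip":40}]'; python3 -c "
from h import *
o=readout.get_obs();print(o['ee_pos'],o['tcp_rot'])"
```

```text
time: 3.0
ee_pos: [0.4268, 0.3532, 0.1813]
tcp_rot: [179.9, 0.0, 131.7]
wrist_force: [-0.2, 0.6, -0.2]
opening: 0.0398
grasp_force: 0.0
[0.42683894 0.35315717 0.18131861] [1.79919510e+02 6.97611409e-03 1.31728460e+02]
```

```bash
python3 -m jog '[{"rotation":[0,0,0],"translation":[0,0,-40],"grip":40},{"rotation":[0,0,0],"translation":[0,0,-75],"grip":40},{"rotation":[0,0,0],"translation":[0,0,-100],"grip":40},{"rotation":[0,0,0],"translation":[0,0,-115],"grip":40},{"rotation":[0,0,0],"translation":[0,0,-125],"grip":40},{"rotation":[0,0,0],"translation":[0,0,-125],"grip":40},{"rotation":[0,0,0],"translation":[0,0,-125],"grip":5},{"rotation":[0,0,0],"translation":[0,0,-125],"grip":5},{"rotation":[0,0,0],"translation":[0,0,-125],"grip":5},{"rotation":[0,0,0],"translation":[0,0,-125],"grip":5},{"rotation":[0,0,0],"translation":[0,0,-125],"grip":5},{"rotation":[0,0,0],"translation":[0,0,-125],"grip":5}]' 40
```

```text
time: 4.2
ee_pos: [0.4265, 0.3537, 0.057]
tcp_rot: [180.0, 0.0, 131.8]
wrist_force: [-4.8, -4.3, 7.4]
opening: 0.0132
grasp_force: 40.2
```

```bash
python3 -m jog '[{"rotation":[0,0,6],"translation":[0,0,1],"grip":5},{"rotation":[0,0,12],"translation":[0,0,1],"grip":5},{"rotation":[0,0,18],"translation":[0,0,1],"grip":5},{"rotation":[0,0,24],"translation":[0,0,1],"grip":5},{"rotation":[0,0,30],"translation":[0,0,1],"grip":5},{"rotation":[0,0,36],"translation":[0,0,1],"grip":5},{"rotation":[0,0,42],"translation":[0,0,1],"grip":5},{"rotation":[0,0,48],"translation":[0,0,1],"grip":5},{"rotation":[0,0,54],"translation":[0,0,1],"grip":5},{"rotation":[0,0,60],"translation":[0,0,1],"grip":5},{"rotation":[0,0,64],"translation":[0,0,1],"grip":5},{"rotation":[0,0,67],"translation":[0,0,1],"grip":5},{"rotation":[0,0,67],"translation":[0,0,1],"grip":5}]'; python3 -c "
from h import *
o=readout.get_obs();print(o['torque'],o['wrist_force'],o['q'])"
```

```text
time: 5.5
ee_pos: [0.4259, 0.3519, 0.057]
tcp_rot: [-179.8, -0.2, -161.1]
wrist_force: [-6.0, -13.6, 6.3]
opening: 0.0132
grasp_force: 40.5
[-2.64262139  1.27473076 -0.03383453] [ -5.96697563 -13.5660679    6.27534243] [39.6301389   5.75636406 -8.37815932 76.08419881 -0.12597382 20.72869448]
```

```bash
python3 -m jog '[{"rotation":[0,0,2],"translation":[0,0,0],"grip":5},{"rotation":[0,0,4],"translation":[0,0,0],"grip":5},{"rotation":[0,0,6],"translation":[0,0,0],"grip":5},{"rotation":[0,0,8],"translation":[0,0,0],"grip":5},{"rotation":[0,0,8],"translation":[0,0,0],"grip":5}]'; python3 -c "
from h import *
o=readout.get_obs();print(o['torque'],o['wrist_force'],o['q'])"
```

```text
time: 6.0
ee_pos: [0.4259, 0.3517, 0.057]
tcp_rot: [-179.8, -0.2, -153.2]
wrist_force: [-6.4, -14.1, 6.9]
opening: 0.0131
grasp_force: 52.5
[-2.73424308  1.41146935 -1.23899408] [ -6.37398175 -14.12320893   6.85428386] [39.6120799   5.75094195 -8.38001672 76.09701082 -0.1266426  12.86015817]
```

```bash
python3 -m jog '[{"rotation":[0,0,0],"translation":[0,0,0],"grip":40},{"rotation":[0,0,0],"translation":[0,0,0],"grip":40},{"rotation":[0,0,0],"translation":[0,0,0],"grip":40},{"rotation":[0,0,0],"translation":[0,0,0],"grip":40},{"rotation":[0,0,0],"translation":[0,0,40],"grip":40},{"rotation":[0,0,0],"translation":[0,0,90],"grip":40},{"rotation":[0,0,0],"translation":[0,0,125],"grip":0},{"rotation":[0,0,0],"translation":[0,0,125],"grip":0},{"rotation":[0,0,0],"translation":[0,0,125],"grip":0},{"rotation":[0,0,0],"translation":[0,0,125],"grip":0}]'
python3 - <<'E'
from h import *
np.set_printoptions(precision=4,suppress=True)
o=readout.get_obs(); print(o["q"],o["ee_pos"],o["tcp_rot"])
T=T_of("wrist",o); p,d=imaging.camera("wrist"); save("w2",p)
v,u=np.mgrid[:400,:640]; s=slopes("wrist",np.stack([u.ravel(),v.ravel()],1)); z=d.ravel()
P=(np.c_[s*z[:,None],z]@T[:3,:3].T+T[:3,3])[z>0]; g=np.array([.427,.354])
b=P[(np.linalg.norm(P[:,:2]-g,axis=1)<.03)&(P[:,2]>.07)&(P[:,2]<.09)]
print("bar",len(b),np.median(b,0),cv2.minAreaRect((b[:,:2]*1000).astype(np.float32)))
w,V=np.linalg.eigh(np.cov(b[:,:2].T)); print(np.sqrt(w),np.degrees(np.arctan2(V[1,1],V[0,1]))%180)
r=P[(np.linalg.norm(P[:,:2]-g,axis=1)<.2)&(P[:,2]>.084)&(P[:,2]<.091)]
print(len(r),cv2.minAreaRect((r[:,:2]*1000).astype(np.float32)))
E
```

```text
time: 7.0
ee_pos: [0.4264, 0.3538, 0.1801]
tcp_rot: [-180.0, -0.1, -153.2]
wrist_force: [-0.1, -0.2, -0.6]
opening: 0.0
grasp_force: 0.0
[39.6866  4.8605  4.2809 89.5076  0.0017 12.8369] [0.4264 0.3538 0.1801] [-179.9822   -0.0855 -153.1503]
bar 782 [0.4263 0.3513 0.0782] ((427.7076721191406, 351.9751892089844), (41.05387496948242, 13.979894638061523), 24.17328453063965)
[0.004 0.012] 24.200909559540833
4982 ((442.16448974609375, 358.2000427246094), (151.115966796875, 180.1204833984375), 24.039941787719727)
```

View pics/w2.png

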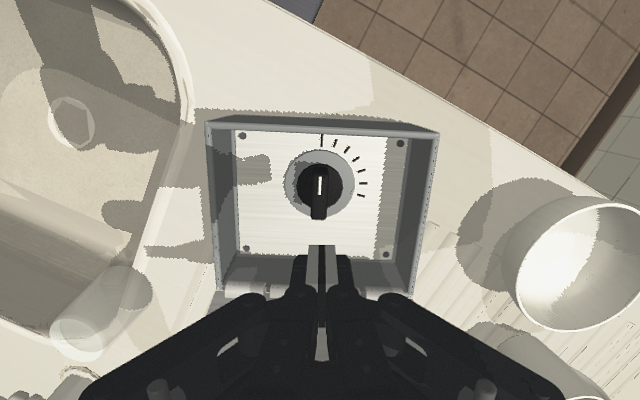

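The knob's bar is at 24.2° and the housing at 24.1°, with the white line on the first tick at (320,140), so it is at the end stop. Next I go over the cover with shut fingers to get behind the tab.

```bash
python3 -m jog '[{"rotation":[0,0,-2],"translation":[0,0,45],"grip":0},{"rotation":[0,0,-3],"translation":[0,0,90],"grip":0},{"rotation":[0,0,-3],"translation":[15,6,125],"grip":0},{"rotation":[0,0,-3],"translation":[50,20,130],"grip":0},{"rotation":[0,0,-3],"translation":[85,34,130],"grip":0},{"rotation":[0,0,-3],"translation":[115,47,130],"grip":0},{"rotation":[0,0,-3],"translation":[142,58,130],"grip":0},{"rotation":[0,0,-3],"translation":[142,58,130],"grip":0},{"rotation":[0,0,-3],"translation":[142,58,130],"grip":0},{"rotation":[0,0,-3],"translation":[142,58,130],"grip":0}]'
python3 - <<'E'
from h import *
np.set_printoptions(precision=4,suppress=True)
o=readout.get_obs(); print(o["q"],o["ee_pos"],o["tcp_rot"])
p,d=imaging.camera("side"); save("s2",p)
m=spotter.mark_of("side","cover_edge"); print(m)
E
```

```text
time: 8.05
ee_pos: [0.568, 0.4117, 0.3114]
tcp_rot: [-180.0, -0.0, -156.1]
wrist_force: [-0.7, -0.4, -0.2]
opening: 0.0003
grasp_force: 0.0
[ 35.9372  34.3948  57.1646 112.7997   0.0041  12.0851] [0.568  0.4117 0.3114] [-179.9978   -0.0301 -156.1479]
[{'uv': [289.3, 118.1], 'confidence': 0.68}]
```

View pics/s2.png

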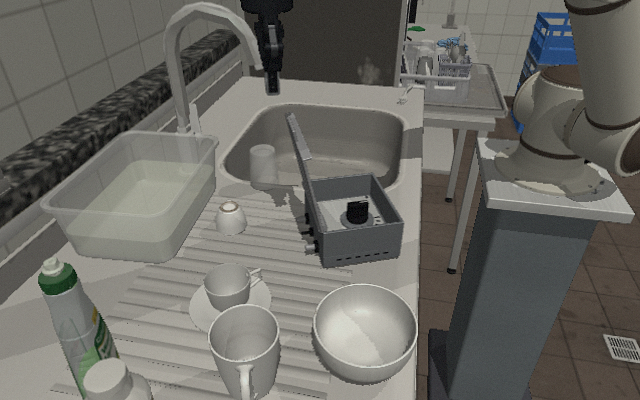

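The side view shows the fingertips at (272,92), behind and above the tab at (289,115), and clear of it. I work out the arc.

```bash
python3 - <<'E'
import numpy as np
y=np.radians(24.2); s0=137
for t in range(100,-1,-5):
    a=np.radians(t); hx=73-145*np.cos(a)+5*np.sin(a)+11; z=89+145*np.sin(a)+5*np.cos(a)
    s=hx-s0; print(t,round(s*np.cos(y)),round(s*np.sin(y)),round(z-311))
E
python3 -m jog '[{"rotation":[0,0,0],"translation":[0,0,-30],"grip":0},{"rotation":[0,0,0],"translation":[0,0,-60],"grip":0},{"rotation":[0,0,0],"translation":[0,0,-76],"grip":0},{"rotation":[0,0,0],"translation":[0,0,-76],"grip":0}]'
```

```text
100 -21 -9 -80
95 -32 -15 -78
90 -44 -20 -77
85 -55 -25 -77
80 -67 -30 -78
75 -78 -35 -81
70 -89 -40 -84
65 -100 -45 -88
60 -111 -50 -94
55 -120 -54 -100
50 -130 -58 -108
45 -139 -62 -116
40 -147 -66 -125
35 -154 -69 -135
30 -161 -72 -145
25 -166 -75 -156
20 -171 -77 -168
15 -175 -79 -180
10 -178 -80 -192
5 -180 -81 -204
0 -181 -81 -217
time: 8.55
ee_pos: [0.5671, 0.4111, 0.2342]
tcp_rot: [-180.0, -0.1, -156.1]
wrist_force: [0.0, -0.8, 0.2]
opening: -0.0002
grasp_force: 0.0
```

```bash
python3 -m jog '[{"rotation":[0,0,0],"translation":[-10,-4,0],"grip":0},{"rotation":[0,0,0],"translation":[-21,-9,0],"grip":0},{"rotation":[0,0,0],"translation":[-32,-15,0],"grip":0},{"rotation":[0,0,0],"translation":[-44,-20,-1],"grip":0},{"rotation":[0,0,0],"translation":[-55,-25,-1],"grip":0},{"rotation":[0,0,0],"translation":[-67,-30,-2],"grip":0},{"rotation":[0,0,0],"translation":[-78,-35,-5],"grip":0},{"rotation":[0,0,0],"translation":[-89,-40,-8],"grip":0},{"rotation":[0,0,0],"translation":[-100,-45,-12],"grip":0},{"rotation":[0,0,0],"translation":[-111,-50,-18],"grip":0},{"rotation":[0,0,0],"translation":[-111,-50,-18],"grip":0}]'
python3 - <<'E'
from h import *
o=readout.get_obs(); print(o["q"],o["ee_pos"],o["wrist_force"])
p,d=imaging.camera("side"); save("s3",p)
E
```

```text
time: 9.65
ee_pos: [0.4567, 0.3617, 0.2197]
tcp_rot: [180.0, 0.2, -156.1]
wrist_force: [-0.0, 0.4, 0.6]
opening: -0.0001
grasp_force: 0.0
[3.83776725e+01 9.12473872e+00 1.33446256e+01 9.40618870e+01
 3.41933563e-03 1.45046675e+01] [0.45666499 0.36168025 0.21966314] [-0.04231669  0.35190425  0.55797055]
```

View pics/s3.png

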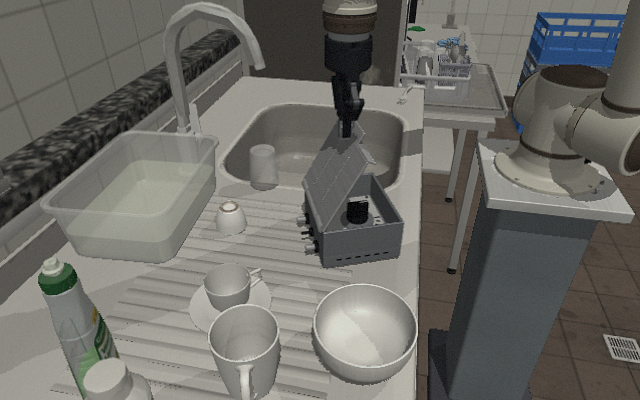

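The side view shows the cover following to about 60°, with the fingertips on it at (347,135). I continue along the arc.

```bash
python3 -m jog '[{"rotation":[0,0,0],"translation":[-9,-4,-6],"grip":0},{"rotation":[0,0,0],"translation":[-19,-8,-14],"grip":0},{"rotation":[0,0,0],"translation":[-28,-12,-22],"grip":0},{"rotation":[0,0,0],"translation":[-36,-16,-31],"grip":0},{"rotation":[0,0,0],"translation":[-43,-19,-41],"grip":0},{"rotation":[0,0,0],"translation":[-50,-22,-51],"grip":0},{"rotation":[0,0,0],"translation":[-55,-25,-62],"grip":0},{"rotation":[0,0,0],"translation":[-60,-27,-74],"grip":0},{"rotation":[0,0,0],"translation":[-64,-29,-86],"grip":0},{"rotation":[0,0,0],"translation":[-67,-30,-98],"grip":0},{"rotation":[0,0,0],"translation":[-69,-31,-110],"grip":0},{"rotation":[0,0,0],"translation":[-70,-31,-117],"grip":0},{"rotation":[0,0,0],"translation":[-70,-31,-120],"grip":0},{"rotation":[0,0,0],"translation":[-70,-31,-120],"grip":0}]'
```

```text
time: 11.1
ee_pos: [0.3876, 0.3309, 0.097]
tcp_rot: [-180.0, -0.0, -156.2]
wrist_force: [0.2, 0.2, 0.8]
opening: -0.0002
grasp_force: 0.0
```

```bash
python3 -m jog '[{"rotation":[0,0,0],"translation":[0,0,-2],"grip":0},{"rotation":[0,0,0],"translation":[0,0,-4],"grip":0},{"rotation":[0,0,0],"translation":[0,0,-5],"grip":0},{"rotation":[0,0,0],"translation":[0,0,-5],"grip":0}]'
```

```text
time: 11.5
ee_pos: [0.388, 0.3312, 0.0939]
tcp_rot: [180.0, 0.1, -156.2]
wrist_force: [-3.6, -3.7, 11.0]
opening: 0.0001
grasp_force: 5.8
```

```bash
python3 -m jog '[{"rotation":[0,0,0],"translation":[0,0,-1],"grip":0},{"rotation":[0,0,0],"translation":[0,0,-2],"grip":0},{"rotation":[0,0,0],"translation":[0,0,-2],"grip":0}]';python3 -m jog '[{"rotation":[0,0,0],"translation":[0,0,20],"grip":0},{"rotation":[0,0,0],"translation":[0,0,60],"grip":0},{"rotation":[0,0,0],"translation":[-20,-40,110],"grip":0},{"rotation":[0,0,0],"translation":[-20,-80,150],"grip":0},{"rotation":[0,0,0],"translation":[-20,-130,150],"grip":0},{"rotation":[0,0,0],"translation":[-20,-180,150],"grip":0},{"rotation":[0,0,0],"translation":[-20,-220,150],"grip":0},{"rotation":[0,0,0],"translation":[-20,-220,150],"grip":0},{"rotation":[0,0,0],"translation":[-20,-220,150],"grip":0}]'
python3 - <<'E'
from h import *
np.set_printoptions(precision=4,suppress=True)
ims=[]
for n in("top","side"):
    T=T_of(n); p,d=imaging.camera(n); ims.append(p)
    for t in ("glass","cup"): print(n,t,[(k["uv"],k["confidence"]) for k in spotter.mark_of(n,t)[:1]])
    v,u=np.mgrid[:400,:640]; s=slopes(n,np.stack([u.ravel(),v.ravel()],1)); z=d.ravel()
    P=(np.c_[s*z[:,None],z]@T[:3,:3].T+T[:3,3])[z>0]
    a=np.radians(24.2); q=(P[:,:2]-[.4408,.36])@np.array([[np.cos(a),-np.sin(a)],[np.sin(a),np.cos(a)]])
    m=(q[:,0]>-.07)&(q[:,0]<.06)&(abs(q[:,1])<.08)&(P[:,2]>.08)
    c=np.polyfit(q[m,0],P[m,2],1); print(m.sum(),"slope deg",np.degrees(np.arctan(c[0])),"z at centre",c[1],np.median(P[m,2]))
save("end",cv2.resize(np.hstack(ims),(800,250)))
E
```

```text
time: 11.8
ee_pos: [0.388, 0.3313, 0.0938]
tcp_rot: [179.9, 0.2, -156.2]
wrist_force: [-8.4, -6.4, 25.4]
opening: -0.0
grasp_force: 13.0
time: 12.7
ee_pos: [0.368, 0.1099, 0.2408]
tcp_rot: [-180.0, 0.1, -156.4]
wrist_force: [0.1, 1.3, 0.4]
opening: 0.0001
grasp_force: 0.0
top glass [([363.6, 143.6], 0.8)]
top cup [([287.0, 131.8], 0.76)]
5399 slope deg 0.08871882820589555 z at centre 0.09395983186755459 0.0939503399514734
side glass [([264.2, 183.2], 0.81)]
side cup [([230.0, 220.6], 0.59)]
3179 slope deg -0.023941129220898975 z at centre 0.0953281202511476 0.09531671394104946
```

View pics/end.png

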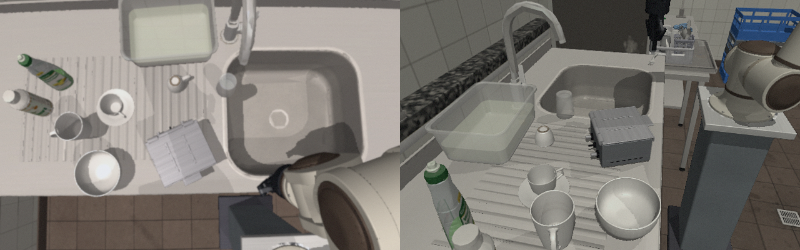

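The final views show the cover shut flat: slope under 0.1°, face at 94–95 mm. The glass and cup are where they were, and the arm is clear.

```bash
python3 -c "
from workcell import bot
print(bot.job_done())"
```

```text
the job is handed in; nothing more can be done
None
```

The knob is at its anticlockwise end stop, the cover lies shut on the housing, the glass and cup stand where they were, and the job was handed in at about 13 s on the robot's clock.

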